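# Lock the levelling nut of a bench balance with its jam nut

### The job

Gently slide the loose spanner fully home on the brass lower nut of the balance's levelling plate, lying flat on the plate with its handle just beside the low red stop post, and let go of it. Then turn the blue tee-handled jam nut clockwise (seen from above) until it is felt to seat and is firmly tightened, but not overtightened, while the spanner bears on the post and keeps the lower nut from turning. Leave the spanner on the nut, let go of everything, and leave the brass weight, beaker, dropper bottle and jar alone.

Things in the scene. Friction and masses are not known exactly. Their poses are not given: they have to be found in the camera images.
- plate: Fixed grey levelling plate, 300 x 280 x 12 mm, carrying a small white balance. Origin: bench level, below the stud axis (common axis of lower nut and jam nut). In its frame the plate spans x -55..245, y -85..195 mm, top at z = 12 mm; the balance housing spans x 90..240, y -45..155 mm, 57 mm high, pan top 71 mm.
- post: Red stop post fixed on the plate, 14 mm diameter, 14 mm high; origin: its bottom centre, on the plate top, in the plate's frame at x = 20, y = 135 mm. The spanner's handle belongs on its -x side (plate frame): with the spanner square in the plate frame (same yaw) the handle's edge is 4 mm from the post. Do not force the spanner on it (20 N at most).
- nut_axis (a point): Bottom centre of the brass hexagonal lower nut, on the plate's top at the stud axis. 30 mm across flats, 16 mm high; two flats face the plate's +x and -x. Axes as the nut turns.
- nut (a joint): Turn of the lower nut from its setting, rad, clockwise from above positive, 0 at the start. It resists with only 0.12 N m, so it must be held by the spanner: it spoils the levelling if it turns 0.35 rad (20 degrees) either way. The play in the spanner allows it to turn about 0.1 rad, and up to 0.2 rad with the gap at the post.
- jam_grip (a point): Grip point of the blue tee-handled jam nut, on the stud axis, 62 mm above the bench. Its upright grip bar is 46 mm long (this point's x) and 12 mm thick (its y), flat sides from 43 to 77 mm above the bench; 27 mm round hub below. It runs freely (0.03 N m) clockwise for 0.3 to 0.8 rad until it seats on the lower nut; where differs each time and must be felt. It does not move down.
- jam (a joint): Tightening turn of the jam nut after seating, rad, clockwise positive; 0 while it runs freely; stays where it is left. It starts to turn at 0.25 N m and takes 0.8 N m more per rad; standing still, only about 0.8 N m per rad of it is felt. Firmly tight is 0.12 to 0.45 rad (0.35 to 0.6 N m about the stud axis while turning); aim for 0.25 rad. If the lower nut is not held, that turns instead.
- spanner: Loose steel open-ended spanner, 0.25 kg, 10 mm thick, lying flat. Origin: underside, jaw centre (where the nut's axis belongs). Handle, 18 mm wide, along its +y to 165 mm; jaw opens to -y, 31.6 mm wide, 60 mm overall, prongs to y = -20 mm, flared mouth to -33 mm; jaw back at y = +18.5 mm, so the nut's corner touches it 1 mm past centre. Fitted, it lies on the plate, yaw near the plate's.
- fin (a point): Grip point of the spanner's upright orange grip fin: 14 mm thick (along the spanner's x), 40 mm long (along its y), from 10 to 60 mm above the spanner's underside; this point is at y = 90, z = 42 mm in the spanner's frame. Fingertips kept 16 mm or more above the underside pass over the stop post.
- weight: Brass calibration weight standing on the balance pan, 28 mm diameter, 34 mm high, origin under its centre. Leave alone.
- beaker: Glass beaker on the bench, 60 mm diameter, 75 mm high, origin under its centre. Leave alone.
- dropper: Amber dropper bottle, 40 mm diameter, 114 mm high, origin under its centre. Leave alone.
- jar: Amber jar with white cap, 52 mm diameter, 75 mm high, origin under its centre. Leave alone.
There are look-alikes about, which are no part of the job. There is more than one size of the spanner; the job needs the smallest.

How it is judged:
By the outcome, as a careful person would: the job done as asked, in the order asked, and still so for the second after the job is handed in, with the robot touching nothing.
It also fails if it takes over 61 s, if anything falls off the work surface, if the arm or the gripper's body presses on something with over 40 N, if the wrist force passes 120 N, or if a joint passes its speed limit or range.

### The arm

A 6-joint arm with a two-finger parallel gripper is mounted at the origin on the work surface. World frame = base frame: x ahead of the robot, y to its left, z up, the work surface at z = 0. Lengths are in m, angles in degrees, forces in N, time in s.
With the tool pointing down it reaches from about 0.4 to 0.825 m from the base axis. Payload 7 kg.
Tool frame: the origin (TCP) lies on the centre line of the jaws, within the pads' length; the fingertips stand 11 mm ahead of it and the grasp point (between the pads) lies 8 mm behind it; z points along the fingers, y is the direction in which the jaws open and shut (so a half turn about z gives the same grasp; the last joint's range is limited). The gripper opens to 88 mm and grips with 3 to 60 N. Pads are 19 mm wide; open, the fingers measure 130 mm over their backs; the gripper's body (78 mm by 193 mm) begins 47 mm behind the grasp point.
Start: joints at [91.851, 20.546, 0.682, 0, -70.136, -16.507], TCP at [0.171, 0.653, 0.238] pointing down, gripper open.
Joint ranges: [-176.03, 176.03], [-82.01, 121.73], [-58.28, 71.71], [-173.87, 95.51], [-174.79, -0.11], [-173.66, 173.66]. Speed limits (degrees/s): [136.94, 136.94, 172.46, 180, 180, 180].

### API

Orientations are given as [roll, pitch, yaw] about the fixed x, y, z axes, in that order (R = Rz(yaw) Ry(pitch) Rx(roll)).
In Python, from plant import ctrl, cams, order gives the robot as it stands.
- The arm moves only by the tool jog_arm, never from a script. Its argument "motion" is a list of rows, each an object with "offset": the shift along the tool's x, y, z in mm, a list of three; "roll": the turn about the tool's z in rad; "hand": the finger opening in mm, from 0 to 87.6. A call has 1 to 20 rows; each row is the pose to reach, as a shift and turn from the pose commanded when the call began, along the tool's axes at that moment; what a row does not reach only later rows make up. A row lasts 1/12 s, in which the tool goes at most 41.7 mm and 7.16 degrees, less where a joint would pass 70% of its speed; a pose out of reach is approached as far as the arm can. A call with a gripper value outside its range is refused whole. The fingers move at their own pace and stop on an object; the grip force is fixed at half the most. Time passes only in rows, so rows that repeat a pose let the fingers close. It gives the time, the measured TCP pose, the force and the opening at its end, in the units of the state.
- ctrl.get_obs(): the state, without advancing time (a new reading comes with each control period).
- cams.snapshot(name): name is "side" or "top"; returns a dict with "img" (384x512x3 uint8, red, green, blue), "K" (3x3 intrinsics, pixels), "cam_to_world" (4x4, takes a point from camera to world coordinates). Camera axes: x right, y down, z forward; pixel columns grow to the right and rows downward; lengths in m; the calibration is good to about 2 mm. A picture is of the moment at which its call begins. There is no depth.
- order.close_job(): hands the job in, once; it reports no verdict.
The state is a dict: "clock": time; "joint_pos": joint angles; "qvel": joint speeds; "tau": joint torques, N m; "tool_pos": TCP position; "orientation": TCP orientation; "force": force on the tool from outside, world axes, zero at the start; "moment": the same for the moment, N m; "opening": finger opening in m.
Only numpy, scipy, OpenCV 4.12 (cv2) and the standard library are available. Lean on these libraries where they do the work, as an engineer would, in place of code of your own. Each camera call takes 0.05 s, during which the arm holds its last target. There are 200 camera calls.

## Working session

There is one attempt and no reset: what is moved stays moved. The work goes in short steps, Python scripts to look and compute and a tool call to move; the robot and the scene stay as the last step left them, time stands still between calls to the robot, and variables do not carry over. Pictures are saved under pics/ and viewed, about 8 in all and at most 12, crops included, and the job is handed in when it is done.

Besides the shell and the picture viewer there is one more tool, called after ">>>" as name([rows], argument=value, ...), one row to a line, values as JSON. jog_arm: Moves the arm, as the interface text tells. Its arguments: {"type":"object","properties":{"motion":{"type":"array"}},"required":["motion"]}

```bash
mkdir -p pics; ls; cat > h.py <<'E'
import numpy as np, cv2
from plant import ctrl, cams, order
def snap(n,f):
    s=cams.snapshot(n); cv2.imwrite('pics/'+f,s['img'][:,:,::-1]); np.savez('pics/'+f[:-4],**s); return s
def ray(s,u,v,z):
    K=s['K'];T=s['cam_to_world'];d=T[:3,:3]@np.linalg.inv(K)@[u,v,1];o=T[:3,3];return o+d*(z-o[2])/d[2]
def proj(s,p):
    T=np.linalg.inv(s['cam_to_world']);q=s['K']@(T[:3,:3]@np.array(p)+T[:3,3]);return q[:2]/q[2]
E
python3 - <<'E'
from h import *
a=snap('top','t0.png');b=snap('side','s0.png')
for s in(a,b):print(s['K'].round(1).tolist(),s['cam_to_world'].round(3).tolist())
print(ctrl.get_obs())
E
```

```text
pics
[[479.3, 0.0, 247.5], [0.0, 479.3, 189.4], [0.0, 0.0, 1.0]] [[-0.004, -0.999, 0.045, 0.386], [-1.0, 0.003, -0.009, 0.031], [0.009, -0.045, -0.999, 1.345], [0.0, 0.0, 0.0, 1.0]]
[[371.9, 0.0, 258.9], [0.0, 371.9, 193.8], [0.0, 0.0, 1.0]] [[0.989, -0.094, 0.113, 0.34], [-0.147, -0.581, 0.801, -0.867], [-0.009, -0.809, -0.588, 0.725], [0.0, 0.0, 0.0, 1.0]]
{'clock': 0.1, 'joint_pos': array([ 9.18510102e+01,  2.05866714e+01,  6.39770718e-01, -1.72838332e-02,
       -7.01366364e+01, -1.65065479e+01]), 'qvel': array([ 0.05556388, -0.12614592,  0.11210733,  0.13365443,  0.06634912,
        0.0274141 ]), 'tau': array([-2.09926337e-03, -5.84162378e+01,  2.93753189e+01,  7.01554433e+00,
        1.02132460e-02, -4.06523191e-05]), 'tool_pos': array([0.17070476, 0.65262472, 0.23673092]), 'orientation': array([ 1.79915289e+02, -8.15783052e-03, -1.46614162e+01]), 'force': array([ 0.85801024,  0.01511369, -0.18176024]), 'moment': array([-0.00867225, -0.00733623,  0.06663111]), 'opening': 0.08772325992032029}
```

View pics/t0.png

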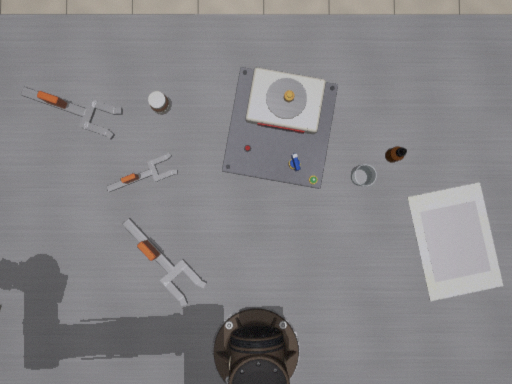

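View pics/s0.png

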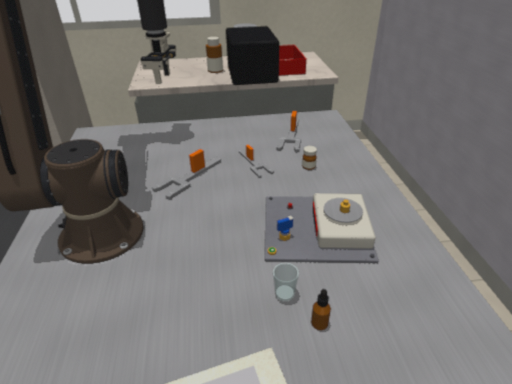

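Candidates, in top-view pixels, by orange fin: A (50,98), B (128,178), C (148,250). B is clearly the shortest, so I choose it. The jam nut is blue at (296,162), the post is red at (248,148), and the red strip at (282,127) belongs to the balance. Next come one close crop and the measurements.

```bash
python3 - <<'E'
from h import *
a=dict(np.load('pics/t0.npz'));b=dict(np.load('pics/s0.npz'))
I=a['img'];
c=cv2.resize(I[140:200,95:190],None,fx=8,fy=8,interpolation=cv2.INTER_CUBIC)[:, :, ::-1]
d=cv2.resize(I[60:195,215:345],None,fx=5,fy=5,interpolation=cv2.INTER_CUBIC)[:, :, ::-1]
d=cv2.resize(d,None,fx=.7,fy=.7)
cv2.imwrite('pics/c1.png',np.vstack([c[:, :760],np.pad(d,((0,0),(0,760-d.shape[1]),(0,0)))])[:1000]) 
cv2.imwrite('pics/c1.png',cv2.resize(cv2.imread('pics/c1.png'),None,fx=.62,fy=.62))
def mask(s,lo,hi):
    return cv2.inRange(cv2.cvtColor(s['img'],cv2.COLOR_RGB2HSV),np.array(lo),np.array(hi))
for nm,s in(('top',a),('side',b)):
  for col,lo,hi in(('orange',(3,180,110),(14,255,255)),('blue',(105,150,60),(130,255,255)),('red',(170,120,60),(180,255,255)),('red0',(0,150,60),(2,255,255))):
    n,l,st,ce=cv2.connectedComponentsWithStats(mask(s,lo,hi))
    for i in range(1,n):
      if st[i,4]>8:
        pts=np.argwhere(l==i)[:,::-1].astype(np.float32)
        print(nm,col,ce[i].round(1),st[i],cv2.minAreaRect(pts)) 
# all bright steel of B
g=mask(a,(0,0,135),(179,60,255));n,l,st,ce=cv2.connectedComponentsWithStats(g)
for i in range(1,n):
  if st[i,4]>20 and ce[i][0]<200 and 80<ce[i][1]<310:print('steel',ce[i].round(1),st[i])
E
```

```text
top blue [295.2 163.4] [291 158   9  12  66] ((296.0000305175781, 163.5), (10.60660171508789, 7.77817440032959), 45.0)
top red0 [247.4 147.7] [246 146   4   4  11] ((247.5, 147.5), (3.0, 3.0), 90.0)
side orange [293.1 119.5] [291 111   6  20  64] ((292.6081237792969, 120.35135650634766), (3.945575714111328, 19.234682083129883), 9.462321281433105)
side orange [250.1 151.4] [247 145   6  15  47] ((250.42202758789062, 151.57339477539062), (14.5589599609375, 4.501783847808838), 73.3007583618164)
side orange [194.3 157.7] [190 150  13  22  89] ((193.5670166015625, 158.97422790527344), (9.747323989868164, 22.439151763916016), 23.962491989135742)
side blue [284.2 225. ] [278 218  14  15 161] ((284.5, 225.0), (14.0, 13.0), 90.0)
side red0 [290.7  60.6] [279  45  27  30 675] ((292.0, 59.5), (29.0, 26.0), 90.0)
side red0 [289.8 205.2] [289 203   3   5  12] ((290.0, 205.0), (4.0, 2.0), 90.0)
side red0 [315.1 220.3] [314 209   4  23  26] ((315.16375732421875, 219.97817993164062), (22.071338653564453, 1.255555272102356), 82.40535736083984)
steel [ 12.6 298.6] [  0 289  24  26 251]
```

View pics/c1.png

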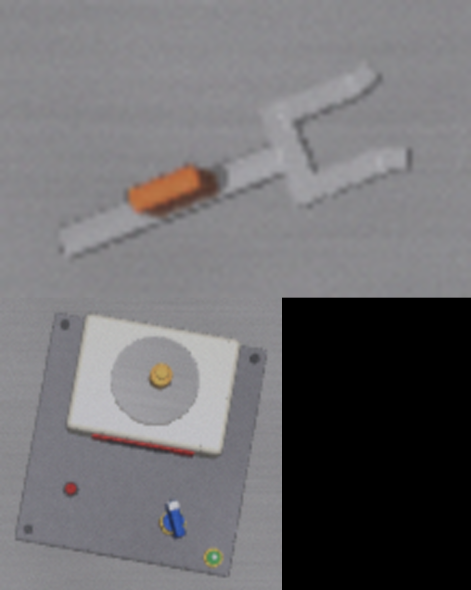

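The crop shows the smallest spanner: about 198 mm overall, jaw to the right, handle to the left, with the fin at about (128,178) in the full image. The plate has its +y side towards the image left, the post at (247,148), and the brass nut under the blue bar at (295,163). Now for precise fits.

```bash
cat > m.py <<'E'
from h import *
def hsv(s): return cv2.cvtColor(s['img'],cv2.COLOR_RGB2HSV)
def fitline(P): 
    vx,vy,x,y=cv2.fitLine(np.float32(P),cv2.DIST_HUBER,0,.01,.01).ravel();return np.array([x,y]),np.array([vx,vy])
def plate(s):
    L=cv2.GaussianBlur(cv2.cvtColor(s['img'],cv2.COLOR_RGB2GRAY),(3,3),0).astype(float)
    C=np.array([[241.3,67.3],[337.5,84.5],[321,188.5],[222.5,171.3]])
    ls=[]
    for i in range(4):
        p,q=C[i],C[(i+1)%4];t=(q-p)/np.linalg.norm(q-p);n=np.array([-t[1],t[0]])
        P=[]
        for f in np.linspace(.1,.9,41):
            r=np.arange(-3.5,3.51,.25);X=(p+(q-p)*f)[:,None]+n[:,None]*r
            v=cv2.remap(L.astype(np.float32),X[0][None].astype(np.float32),X[1][None].astype(np.float32),cv2.INTER_LINEAR).ravel()
            g=abs(np.gradient(v));k=g.argmax();w=slice(max(k-3,0),k+4);rr=(r[w]*g[w]).sum()/g[w].sum();P.append(p+(q-p)*f+n*rr)
        ls.append(fitline(P)+(np.array(P),))
    out=[]
    for i in range(4):
        a,b=ls[i-1],ls[i];k=np.linalg.solve(np.c_[a[1],-b[1]],b[0]-a[0]);out.append(a[0]+a[1]*k[0])
    return np.array(out)
E
python3 - <<'E'
from m import *
a=dict(np.load('pics/t0.npz'));b=dict(np.load('pics/s0.npz'))
c=plate(a);print(c.round(1).tolist())
W=np.array([ray(a,*p,.012) for p in c])[:,:2];print(W.round(4).tolist(),[np.linalg.norm(W[i]-W[i-1]).round(4) for i in range(4)])
# plate-frame corners: TL=(245,195) TR=(245,-85) BR=(-55,-85) BL=(-55,195)
Q=np.array([[245,195],[245,-85],[-55,-85],[-55,195]])/1e3
qm,wm=Q.mean(0),W.mean(0);H=(Q-qm).T@(W-wm);th=np.arctan2(H[0,1]-H[1,0],H[0,0]+H[1,1]);R=np.array([[np.cos(th),-np.sin(th)],[np.sin(th),np.cos(th)]])
stud=wm-R@qm;print('yaw',np.degrees(th),'stud',stud,'resid',((Q-qm)@R.T+wm-W).round(4).tolist())
post=stud+R@[.02,.135]
print('post pred',post,proj(a,[*post,.026]),proj(b,[*post,.026]),'stud top',proj(a,[*stud,.077]),proj(b,[*stud,.06]))
h=hsv(a)
m=cv2.inRange(h,(0,120,60),(20,255,255))
n,l,st,ce=cv2.connectedComponentsWithStats(m)
for i in range(1,n):
  if st[i,4]>12:
    P=np.argwhere(l==i)[:,::-1].astype(np.float32);print(ce[i].round(1),st[i],cv2.minAreaRect(P))
G=cv2.cvtColor(a['img'],cv2.COLOR_RGB2GRAY).astype(int)
print(G[145:195:1,100:182:1][::3,::3])
print(h[170:186,120:138,1])
E
```

```text
[[239.8000030517578, 64.4000015258789], [338.5, 82.19999694824219], [320.3999938964844, 189.0], [220.6999969482422, 171.6999969482422]]
[[0.798, 0.0392], [0.7468, -0.2387], [0.4459, -0.1845], [0.495, 0.0933]] [np.float64(0.3078), np.float64(0.2826), np.float64(0.3057), np.float64(0.2821)]
yaw -10.195310357606955 stud [ 0.51821197 -0.10999018] resid [[-0.0042, -0.0006], [-0.0025, 0.0017], [0.0031, 0.0006], [0.0036, -0.0016]]
post pred [0.56179173 0.0193381 ] [247.21037697 147.13490791] [289.90696951 203.32550824] stud top [296.09230379 160.7743541 ] [284.88378431 223.4235589 ]
[49.  97.9] [ 37  91  29  15 180] ((50.954750061035156, 98.62669372558594), (29.39579963684082, 7.668468952178955), 19.653823852539062)
[288.9  95.2] [285  91   9  10  50] ((288.5000305175781, 95.49999237060547), (8.485280990600586, 8.485280990600586), 45.0)
[289.1 128.6] [274 126  30   6  36] ((288.4839782714844, 128.58799743652344), (29.42665672302246, 1.3416409492492676), 10.30484676361084)
[247.1 147.5] [245 146   5   4  13] ((247.0, 147.5), (3.0, 4.0), 90.0)
[395.  153.8] [391 147  12  13  81] ((396.5, 153.
[... 2774 characters left out ...]
159 166 162 131  98 102]
 [  4  36  78 107 143 158 164 162 163 161 160 158 154 158 160 139 109 108]
 [ 21 137 158 157 164 160 160 160 161 164 158 156 157 156 130 112 106  95]
 [ 33 151 163 163 158 161 159 160 162 159 159 141 128 118 104  90  68  57]
 [ 17 138 163 163 165 160 160 161 153 136 120 114  95  85  48  42  22   9]
 [  5  75 146 158 158 157 138 121 114 103  86  70  61  41   8   7   2   6]
 [  8  17 100 118  96 109 106 101  81  56  43  26   9  10   2   0   4   6]
 [  6   3   8  20  17  39  50  57  49   6   2   8   8   6   0   7   7   6]
 [  6   6   3   8   7   3   7   4   7   5   6   6   7   4   4   5   7   5]
 [  7   6   5   7   6   4   7   8   8   9   6   9   7   7   6   5   4   9]]
```

```bash
python3 - <<'E'
from m import *
a=dict(np.load('pics/t0.npz'));b=dict(np.load('pics/s0.npz'))
L=cv2.cvtColor(a['img'],cv2.COLOR_RGB2GRAY).astype(np.float32)
C=np.array([[241.3,67.3],[337.5,84.5],[321,188.5],[222.5,171.3]])
for i in range(4):
    p,q=C[i],C[(i+1)%4];t=(q-p)/np.linalg.norm(q-p);n=np.array([-t[1],t[0]])
    r=np.arange(-8,8.01,.5);acc=0
    for half in(np.linspace(.08,.3,30),np.linspace(.7,.92,30)):
        X=(p+(q-p)*half[:,None])[:,None,:]+n*r[None,:,None]
        v=cv2.remap(L,X[...,0].astype(np.float32),X[...,1].astype(np.float32),cv2.INTER_LINEAR).mean(0);print(i,v.round().astype(int).tolist())
A=cv2.resize(a['img'][130:195,225:330],None,fx=7,fy=7,interpolation=cv2.INTER_CUBIC)
B=cv2.resize(b['img'][195:265,255:360],None,fx=7,fy=7,interpolation=cv2.INTER_CUBIC)
cv2.imwrite('pics/c2.png',cv2.resize(np.vstack([A,B]),None,fx=.62,fy=.62,interpolation=cv2.INTER_AREA)[:,:,::-1])
E
```

```text
0 [136, 136, 136, 135, 135, 135, 135, 135, 135, 137, 143, 153, 162, 167, 169, 170, 170, 170, 170, 170, 170, 170, 170, 170, 170, 170, 170, 170, 170, 170, 170, 170, 170]
0 [137, 137, 137, 137, 137, 137, 137, 137, 138, 140, 147, 156, 164, 169, 171, 171, 170, 170, 170, 170, 170, 170, 170, 170, 170, 170, 170, 171, 171, 171, 171, 170, 170]
1 [140, 140, 140, 140, 140, 140, 140, 140, 140, 140, 140, 140, 140, 139, 136, 128, 118, 112, 112, 113, 114, 114, 114, 114, 114, 114, 114, 114, 114, 114, 114, 114, 113]
1 [140, 140, 140, 140, 140, 140, 140, 140, 140, 140, 140, 140, 140, 139, 139, 138, 133, 124, 116, 117, 121, 122, 123, 123, 123, 123, 123, 124, 124, 124, 123, 123, 124]
2 [138, 138, 137, 137, 137, 138, 138, 138, 138, 137, 137, 137, 136, 134, 130, 118, 106, 104, 108, 113, 116, 117, 118, 120, 122, 122, 121, 119, 119, 121, 123, 124, 125]
2 [136, 135, 135, 135, 135, 134, 134, 133, 133, 133, 134, 134, 133, 133, 130, 122, 110, 106, 109, 115, 119, 120, 121, 121, 121, 121, 121, 121, 121, 121, 121, 121, 121]
3 [138, 138, 138, 138, 138, 138, 138, 138, 138, 138, 137, 135, 130, 119, 113, 117, 121, 122, 122, 122, 122, 122, 121, 121, 121, 121, 122, 122, 122, 122, 122, 122, 122]
3 [140, 139, 139, 139, 139, 139, 139, 139, 139, 139, 138, 135, 129, 120, 115, 117, 120, 121, 121, 121, 122, 121, 122, 121, 121, 121, 121, 121, 120, 121, 121, 120, 120]
```

View pics/c2.png

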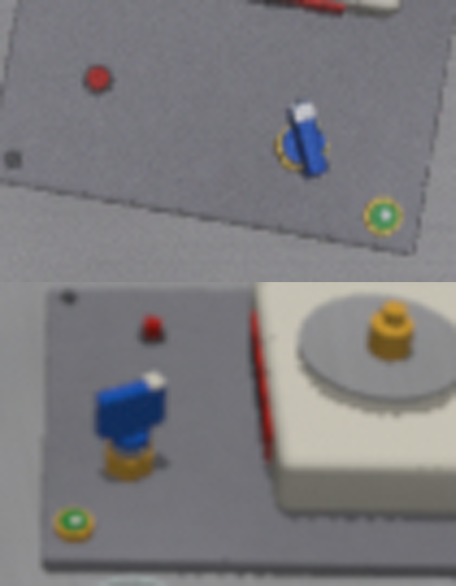

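The crop shows the brass nut ring at about (294.6,163.6) and the bar with its white tip pointing towards +x. My upper plate "edge" was really the balance rim, so I use only the other three edges. That puts the stud near (0.516,-0.1095) with yaw about -10.1°. Now the spanner pose.

```bash
python3 - <<'E'
from m import *
a=dict(np.load('pics/t0.npz'));b=dict(np.load('pics/s0.npz'))
print('stud nut-top px',proj(a,[.516,-.1095,.028]),'bar top',proj(a,[.516,-.1095,.077]),'side nut', proj(b,[.516,-.1095,.028]),proj(b,[.516,-.1095,.062]),'post',proj(a,[.560,.0198,.026]))
h=hsv(a);G=cv2.cvtColor(a['img'],cv2.COLOR_RGB2GRAY)
r=h[...,1].astype(int);V=h[...,2]
m=np.zeros_like(G);m[170:186,118:140]=((r>100)&(V>150))[170:186,118:140]
P=np.argwhere(m)[:,::-1].astype(np.float32);c=P.mean(0);print('fin top n',len(P),c,cv2.minAreaRect(P),V[174:182,120:137].tolist())
print('fin world',ray(a,*c,.060))
# handle + fork steel
s=np.zeros_like(G);s[140:200,95:190]=(G>146)[140:200,95:190]
n,l,st,ce=cv2.connectedComponentsWithStats(s)
for i in range(1,n):
  if st[i,4]>10:print(ce[i],st[i])
S=np.argwhere(s)[:,::-1]
W=np.array([ray(a,*p,.010)[:2] for p in S])
w0=W.mean(0)
hd=np.array([w for w,p in zip(W,S) if p[0]<121 or 138<p[0]<149])
o,d=fitline(hd);d=d*np.sign(d[1]);print('handle line',o,d,'yaw',np.degrees(np.arctan2(d[1],d[0]))-90)
x=np.array([d[1],-d[0]]);u=(W-o)@d;v=(W-o)@x
print('u range',u.min(),u.max());
for k in np.arange(-.12,.14,.01):
  q=v[(u>k)&(u<k+.01)]
  if len(q):print(round(k,3),q.min().round(4),q.max().round(4),len(q))
f=ray(a,*c,.060)[:2];print('fin in line frame',(f-o)@d,(f-o)@x)
# side fin
hb=hsv(b);mb=cv2.inRange(hb,(2,120,60),(20,255,255));mb[:, :235]=0;mb[:,265:]=0;mb[:135]=0;mb[170:]=0
Q=np.argwhere(mb)[:,::-1];print('side fin',Q.mean(0),Q.min(0),Q.max(0),'pred',proj(b,[*f,.060]),proj(b,[*f,.035]),proj(b,[*f,.010]))
E
```

```text
stud nut-top px [293.96392208 163.4244691 ] bar top [295.91504781 161.60416446] side nut [283.70421785 232.13605373] [284.07681965 222.83381247] post [247.0458686 147.7800431]
fin top n 64 [127.5     177.57812] ((127.53447723388672, 177.58619689941406), (4.456687927246094, 13.92715072631836), 68.19859313964844) [[139, 141, 141, 138, 140, 139, 139, 133, 138, 147, 152, 172, 177, 177, 141, 95, 97], [136, 135, 135, 137, 139, 138, 145, 131, 153, 171, 178, 182, 183, 185, 166, 97, 82], [134, 132, 132, 137, 145, 149, 169, 174, 181, 182, 184, 184, 183, 181, 175, 107, 83], [133, 143, 131, 152, 173, 178, 182, 183, 183, 182, 183, 184, 187, 176, 166, 114, 89], [119, 170, 177, 180, 182, 183, 183, 183, 182, 180, 177, 172, 166, 144, 108, 91, 84], [116, 174, 181, 185, 187, 185, 184, 182, 175, 168, 157, 119, 100, 95, 88, 94, 97], [119, 168, 182, 182, 181, 179, 172, 163, 145, 107, 98, 92, 91, 93, 106, 116, 118], [148, 157, 180, 176, 169, 156, 120, 99, 96, 87, 98, 98, 105, 113, 129, 111, 103]]
fin world [0.47611153 0.34087554 0.06      ]
[157.22321429 168.71130952] [141 153  36  28 336]
[114.90123457 185.71604938] [107 182  19  10  81]
handle line [0.4689929  0.35892475] [-0.3706328  0.9287795] yaw 21.754639
u range -0.14242891019640985 0.054283036556859454
-0.12 -0.0293 0.029 33
-0.11 -0.0277 0.0295 31
-0.1 -0.0283 0.0295 33
-0.09 -0.0293 0.03 76
-0.08 -0.0272 0.0295 50
-0.07 -0.0069 0.0066 18
-0.06 -0.0069 0.0061 18
-0.05 -0.0059 0.0644 9
-0.0 -0.007 -0.0044 4
0.01 -0.0064 0.006 17
0.02 -0.0059 0.0065 17
0.03 -0.0064 0.007 18
0.04 -0.0065 0.0065 18
0.05 -0.007 0.0044 7
fin in line frame -0.0194021342645221 -7.798287193521922e-05
side fin [249.1744186 151.6744186] [246 145] [252 159] pred [248.97902826 145.92354658] [249.14621866 151.84464757] [249.30990463 157.64163838]
```

Both cameras agree on the spanner: fin at (0.4764, 0.3403), yaw 21.75°, handle tip and width fitting the given sizes. I'll hover above the fin first.

>>> jog_arm([
  {"offset": [375, 225, 97], "roll": 0.935, "hand": 60},
  {"offset": [375, 225, 97], "roll": 0.935, "hand": 60},
  {"offset": [375, 225, 97], "roll": 0.935, "hand": 60},
  {"offset": [375, 225, 97], "roll": 0.935, "hand": 60},
  {"offset": [375, 225, 97], "roll": 0.935, "hand": 60},
  {"offset": [375, 225, 97], "roll": 0.935, "hand": 60},
  {"offset": [375, 225, 97], "roll": 0.935, "hand": 60},
  {"offset": [375, 225, 97], "roll": 0.935, "hand": 60},
  {"offset": [375, 225, 97], "roll": 0.935, "hand": 60},
  {"offset": [375, 225, 97], "roll": 0.935, "hand": 60},
  {"offset": [375, 225, 97], "roll": 0.935, "hand": 60},
  {"offset": [375, 225, 97], "roll": 0.935, "hand": 60},
  {"offset": [375, 225, 97], "roll": 0.935, "hand": 60},
  {"offset": [375, 225, 97], "roll": 0.935, "hand": 60},
  {"offset": [375, 225, 97], "roll": 0.935, "hand": 60},
  {"offset": [375, 225, 97], "roll": 0.935, "hand": 60},
])

```text
clock: 1.43
tool_pos: [0.4761, 0.3415, 0.1409]
orientation: [-180.0, 0.0, -68.1]
force: [0.3, 0.1, 0.3]
opening: 0.0598
```

>>> jog_arm([
  {"offset": [0, 0, 30], "roll": 0.0, "hand": 60},
  {"offset": [0, 0, 60], "roll": 0.0, "hand": 60},
  {"offset": [0, 0, 85], "roll": 0.0, "hand": 50},
  {"offset": [0, 0, 98], "roll": 0.0, "hand": 50},
  {"offset": [0, 0, 105], "roll": 0.0, "hand": 50},
  {"offset": [0, 0, 105], "roll": 0.0, "hand": 50},
  {"offset": [0, 0, 105], "roll": 0.0, "hand": 50},
])

```text
clock: 2.02
tool_pos: [0.4766, 0.3413, 0.0361]
orientation: [-180.0, 0.0, -68.2]
force: [-0.3, -0.5, 0.5]
opening: 0.0499
```

```bash
python3 - <<'E'
from h import *
o=ctrl.get_obs();print(o['tool_pos'],o['orientation'])
b=snap('side','s1.png')
cv2.imwrite('pics/c3.png',cv2.resize(b['img'][60:240,180:360],None,fx=3,fy=3)[:,:,::-1])
E
```

```text
[0.47664199 0.34129393 0.03609808] [-1.79971424e+02  9.60257518e-04 -6.81544905e+01]
```

View pics/c3.png

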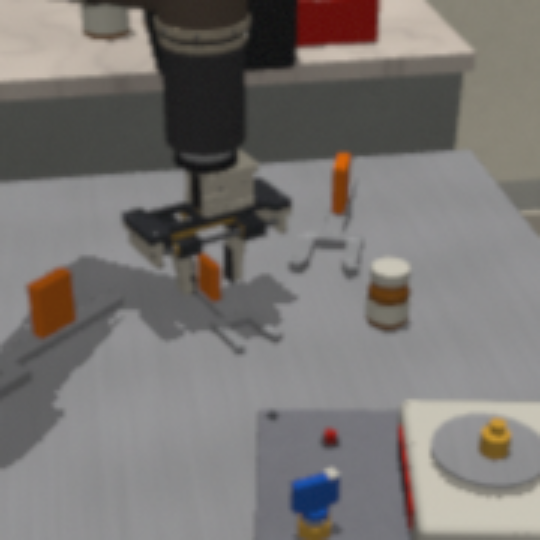

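The fingers straddle the orange fin cleanly (crop about (208,278)). I'll grip and lift.

>>> jog_arm([
  {"offset": [0, 0, 1], "roll": 0.0, "hand": 30},
  {"offset": [0, 0, 1], "roll": 0.0, "hand": 15},
  {"offset": [0, 0, 1], "roll": 0.0, "hand": 8},
  {"offset": [0, 0, 1], "roll": 0.0, "hand": 8},
  {"offset": [0, 0, 1], "roll": 0.0, "hand": 8},
  {"offset": [0, 0, 1], "roll": 0.0, "hand": 8},
  {"offset": [0, 0, 1], "roll": 0.0, "hand": 8},
  {"offset": [0, 0, -8], "roll": 0.0, "hand": 8},
  {"offset": [0, 0, -24], "roll": 0.0, "hand": 8},
  {"offset": [0, 0, -44], "roll": 0.0, "hand": 8},
  {"offset": [0, 0, -60], "roll": 0.0, "hand": 8},
  {"offset": [0, 0, -65], "roll": 0.0, "hand": 8},
  {"offset": [0, 0, -65], "roll": 0.0, "hand": 8},
  {"offset": [0, 0, -65], "roll": 0.0, "hand": 8},
])

```text
clock: 3.23
tool_pos: [0.4763, 0.3402, 0.1002]
orientation: [180.0, 0.0, -68.2]
force: [-0.6, -0.5, -3.1]
opening: 0.0137
```

```bash
python3 - <<'E'
from m import *
o=ctrl.get_obs();print(o['tool_pos'],o['orientation'],o['force'],o['moment'],o['opening'])
a=snap('top','t2.png')
E
```

```text
[0.47630383 0.34018803 0.10023395] [ 1.79978052e+02  1.42121783e-02 -6.82475368e+01] [-0.58759395 -0.49398065 -3.08651575] [ 0.12890007  0.03034281 -0.01425994] 0.013686657972121034
```

>>> jog_arm([
  {"offset": [30, 4, 0], "roll": 0.05, "hand": 8},
  {"offset": [60, 9, 0], "roll": 0.12, "hand": 8},
  {"offset": [90, 13, 0], "roll": 0.19, "hand": 8},
  {"offset": [120, 18, 0], "roll": 0.26, "hand": 8},
  {"offset": [150, 22, 0], "roll": 0.33, "hand": 8},
  {"offset": [180, 26, 0], "roll": 0.4, "hand": 8},
  {"offset": [210, 31, 0], "roll": 0.47, "hand": 8},
  {"offset": [240, 35, 0], "roll": 0.54, "hand": 8},
  {"offset": [265, 39, 0], "roll": 0.556, "hand": 8},
  {"offset": [282, 42, 0], "roll": 0.556, "hand": 8},
  {"offset": [292, 43, 0], "roll": 0.556, "hand": 8},
  {"offset": [292, 43, 0], "roll": 0.556, "hand": 8},
  {"offset": [292, 43, 0], "roll": 0.556, "hand": 8},
  {"offset": [292, 43, 0], "roll": 0.556, "hand": 8},
])

```text
clock: 4.45
tool_pos: [0.5448, 0.0538, 0.1]
orientation: [180.0, -0.0, -100.1]
force: [-0.7, 0.9, -2.4]
opening: 0.0137
```

```bash
python3 - <<'E'
from m import *
o=ctrl.get_obs();print(o['tool_pos'],o['orientation'],o['force'],o['opening'])
a=snap('top','t3.png');b=snap('side','s3.png')
A=cv2.resize(a['img'][90:220,190:345],None,fx=4,fy=4,interpolation=cv2.INTER_CUBIC)[:520]
B=cv2.resize(b['img'][130:270,235:345],None,fx=4,fy=4,interpolation=cv2.INTER_CUBIC)[:520]
cv2.imwrite('pics/c4.png',cv2.resize(np.hstack([A,B]),None,fx=.75,fy=.75,interpolation=cv2.INTER_AREA)[:,:,::-1])
E
```

```text
[0.54477451 0.05380952 0.10004963] [ 1.79959063e+02 -2.05988442e-02 -1.00071169e+02] [-0.72534485  0.89411082 -2.35649022] 0.013723616467463708
```

View pics/c4.png

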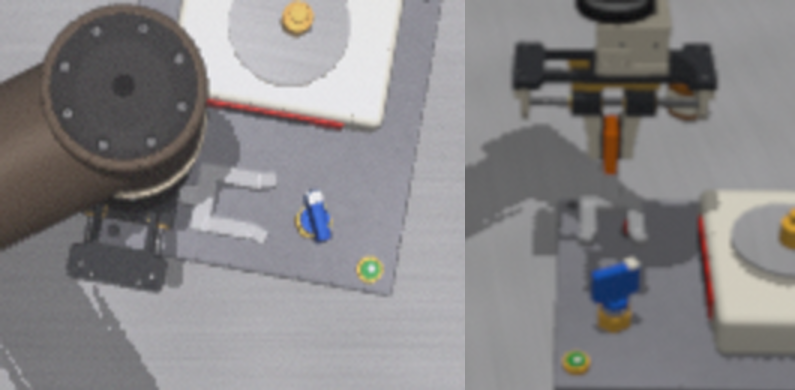

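The spanner is held level, with its jaw (prongs at crop (270,180) and (262,237)) aimed at the nut at (315,220). I'll check the jaw centreline numerically.

```bash
python3 - <<'E'
from m import *
a=dict(np.load('pics/t3.npz'))
G=cv2.cvtColor(a['img'],cv2.COLOR_RGB2GRAY)
o=np.array([.54477,.05381]);yaw=np.radians(-10.07);x=np.array([np.cos(yaw),np.sin(yaw)]);y=np.array([-x[1],x[0]])
s=np.zeros_like(G);s[143:175,254:284]=(G>150)[143:175,254:284]
P=np.argwhere(s)[:,::-1];W=np.array([ray(a,*p,.0762)[:2] for p in P])-o
X=W@x*1e3;Y=W@y*1e3+90
for k in range(-40,30,6):
  q=np.sort(X[(Y>=k)&(Y<k+6)])
  if len(q):print(k,q.round(0).astype(int).tolist())
E
```

```text
-40 [25, 25, 28, 41]
-34 [-33, -30, -28, -27, -25, -25, -23, -22, -22, -20, -19, 21, 21, 24, 24, 26, 27, 27, 29, 29, 30, 32, 35, 40]
-28 [-31, -31, -29, -28, -26, -26, -23, -23, -21, -20, -18, -18, -17, -16, 20, 21, 23, 23, 25, 26, 28, 28, 31, 31, 32, 34, 42]
-22 [-33, -30, -30, -29, -27, -27, -27, -24, -24, -22, -21, -19, -19, -16, -16, -14, 16, 16, 19, 19, 20, 22, 22, 24, 25, 27, 27, 30, 30, 32, 38, 39]
-16 [-28, -28, -26, -25, -25, -23, -22, -20, -20, -17, -17, -15, -14, 16, 18, 18, 20, 21, 21, 23, 23, 24, 26, 27, 29, 29, 31, 32]
-10 [-29, -29, -27, -26, -24, -24, -23, -21, -21, -20, -18, -18, -16, -15, -13, 17, 17, 19, 20, 22, 23, 25, 25, 26, 27, 28, 28, 30, 31]
-4 [-30, -28, -27, -25, -24, -22, -22, -20, -19, -19, -17, -17, -16, -14, 8, 16, 16, 19, 19, 21, 22, 24, 24, 26, 27, 29, 30, 30, 32, 33, 35]
2 [-29, -28, -28, -26, -25, -23, -23, -21, -20, -18, -17, -15, -15, -14, 15, 17, 18, 18, 20, 21, 23, 23, 26, 26, 28, 29, 32]
8 [-46, -30, -29, -27, -27, -26, -24, -24, -21, -21, -19, -18, -16, -16, -14, -13, -11, 4, 6, 17, 19, 20, 22, 22, 25]
14 [-28, -28, -25, -25, -25, -23, -22, -22, -20, -19, -17, -17, -14, -12, -9, -7]
20 [-31, -29, -29, -26, -26, -24, -23, -21, -21, -20, -19, -18, -18, -15, -15, -13, -12, -10, -10, -8, -7, -5, -4, -4, -2, -2, -1]
26 [-51, -49, -46, -46, -43, -40, -38, -33, -30, -30, -29, -27, -27, -25, -24, -22, -22, -19, -19, -17, -16, -16, -14, -13, -11, -11, -8, -8, -5]
```

>>> jog_arm([
  {"offset": [0, 1, 8], "roll": 0.0, "hand": 8},
  {"offset": [0, 1, 18], "roll": 0.0, "hand": 8},
  {"offset": [0, 1, 28], "roll": 0.0, "hand": 8},
  {"offset": [0, 1, 38], "roll": 0.0, "hand": 8},
  {"offset": [0, 1, 44], "roll": 0.0, "hand": 8},
  {"offset": [0, 1, 48], "roll": 0.0, "hand": 8},
  {"offset": [0, 1, 50], "roll": 0.0, "hand": 8},
  {"offset": [0, 1, 51], "roll": 0.0, "hand": 8},
  {"offset": [0, 1, 51], "roll": 0.0, "hand": 8},
  {"offset": [0, 1, 51], "roll": 0.0, "hand": 8},
])

```text
clock: 5.38
tool_pos: [0.5443, 0.0536, 0.0499]
orientation: [-180.0, 0.0, -100.1]
force: [-0.0, 0.1, -1.7]
opening: 0.0138
```

```bash
python3 - <<'E'
from m import *
o=ctrl.get_obs();print(o['tool_pos'],o['orientation'],o['force'],o['moment'],o['opening'])
b=snap('side','s4.png')
cv2.imwrite('pics/c5.png',cv2.resize(b['img'][150:260,250:360],None,fx=5,fy=5,interpolation=cv2.INTER_CUBIC)[:,:,::-1])
E
```

```text
[0.54433357 0.05358008 0.04987226] [-1.79970017e+02  1.65182467e-02 -1.00080910e+02] [-0.01120973  0.0521057  -1.70720768] [ 0.1900088  -0.06496731  0.00807056] 0.0137934109260555
```

View pics/c5.png

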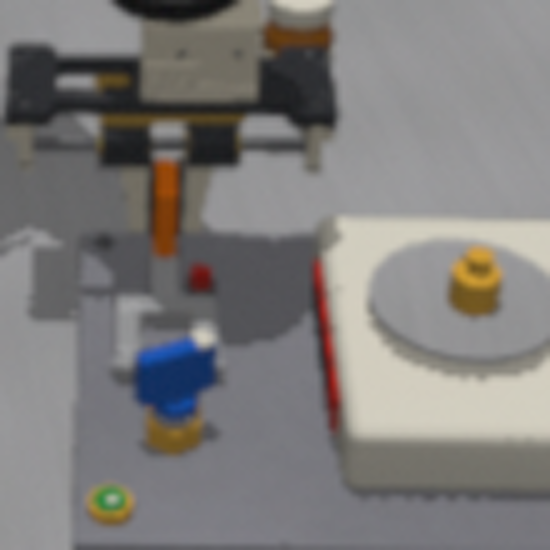

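The spanner is low over the plate, with the handle left of the red post with a gap (crop (200,277)). The jaw (118–218) is ahead of the nut (175,430). Before sliding I'll check the lateral alignment in this view numerically.

```bash
python3 - <<'E'
from m import *
b=dict(np.load('pics/s4.npz'));h=hsv(b);G=cv2.cvtColor(b['img'],cv2.COLOR_RGB2GRAY)
o=np.array([.54433,.05358]);yaw=np.radians(-10.08);x=np.array([np.cos(yaw),np.sin(yaw)]);y=np.array([-x[1],x[0]])
m=cv2.inRange(h,(12,130,60),(28,255,255));m[:225]=0;m[243:]=0;m[:,:270]=0;m[:,305:]=0
P=np.argwhere(m)[:,::-1]
for v in sorted(set(P[:,1])):
  q=P[P[:,1]==v][:,0];c=(q.min()+q.max())/2;w=(ray(b,c,v,.022)[:2]-o);print('nut row',v,q.min(),q.max(),'X',(w@x*1e3).round(1),'Y',(w@y*1e3+90).round(1))
print(G[206:228,268:300])
for z in(.0245,):
 for v in range(208,226,2):
  print(v,[( (ray(b,u,v,z)[:2]-o)@x*1e3).round(0) for u in(272,274,280,290,294,296)])
E
```

```text
nut row 234 280 289 X 3.0 Y -76.6
nut row 235 280 289 X 2.9 Y -80.7
nut row 236 280 289 X 2.8 Y -84.8
nut row 237 280 289 X 2.7 Y -88.8
nut row 238 280 288 X 1.2 Y -92.9
nut row 239 282 286 X 1.1 Y -96.9
[[118 118 119 118 101  84  82  83  84  84  82  81  93 101 102 103 101  91
   77  61  47  43  42  44  56  73  83  83  84  83  83  83]
 [ 99  99 100  98  90  83  84  84  85  84  82  79  91 101 101 103 102  92
   76  60  50  47  45  48  56  73  83  84  84  83  84  83]
 [ 87  87  86  87  86  92  98  98  99  99  94  87  94 101 102 102 102  95
   85  71  61  62  62  60  62  75  83  83  83  83  84  84]
 [109 100 102 108  99 116 133 134 134 134 132 127 115 105 102 101 101  98
   95  90  89  89  88  87  85  81  83  83  83  83  83  83]
 [122 116 118 119 107 130 151 153 157 154 147 144 136 118 103 100 100  99
   99  99  99  98  98  98  94  86  83  83  83  83  83  83]
 [122 122 122 121 114 135 156 160 158 157 151 145 142 134 114 100  99  99
   99  98  99 100 100  99  96  89  84  83  83  84  84  84]
 [122 121 122 122 117 134 152 154 150 142 125 115 113 111 100  92  90  91
   91  93  96 100 100 10
[... 2365 characters left out ...]
t64(40.0)]
214 [np.float64(-32.0), np.float64(-26.0), np.float64(-8.0), np.float64(22.0), np.float64(33.0), np.float64(39.0)]
216 [np.float64(-32.0), np.float64(-26.0), np.float64(-8.0), np.float64(21.0), np.float64(33.0), np.float64(39.0)]
218 [np.float64(-32.0), np.float64(-26.0), np.float64(-8.0), np.float64(21.0), np.float64(33.0), np.float64(38.0)]
220 [np.float64(-32.0), np.float64(-26.0), np.float64(-9.0), np.float64(21.0), np.float64(32.0), np.float64(38.0)]
222 [np.float64(-32.0), np.float64(-26.0), np.float64(-9.0), np.float64(20.0), np.float64(32.0), np.float64(38.0)]
224 [np.float64(-32.0), np.float64(-26.0), np.float64(-9.0), np.float64(20.0), np.float64(31.0), np.float64(37.0)]
```

```bash
python3 - <<'E'
from m import *
a=dict(np.load('pics/t0.npz'));b=dict(np.load('pics/s4.npz'));b0=dict(np.load('pics/s0.npz'))
print('side S'); print(hsv(b)[230:242,274:296,1]); print('side0 S'); print(hsv(b0)[232:239,274:296,1])
print('side V'); print(hsv(b)[230:242,274:296,2])
print('top S');print(hsv(a)[154:172,284:306,1]);print('H');print(hsv(a)[154:172,284:306,0])
print('post top');print(hsv(a)[143:153,241:254,1])
print('post side');print(hsv(b0)[199:212,284:297,1])
E
```

```text
side S
[[ 10  14  21  56 117 147 165 199 219 211 213 208 220 220 193  79  13  12
   12  12  12  10]
 [ 12  12  15  26  41  21  44 155 203 214 215 214 213 216 172  35  11  12
   12  12  12  12]
 [ 10  10  12  14  11  39  31  99 167 202 206 208 199 174 111  32  24  10
   14  12  12  14]
 [ 10  12  12  13   4  71  91   9  71 121 144 138 118  57  11  83  39   8
   12  10  10  12]
 [ 12  14  12  12  11  91 144 100  21  26  41  37  18  41 105 130  70   7
   11  12  12  12]
 [ 12  12  12  10   9  89 164 158 122  95  82  83  98 131 159 147  76   9
   10  13  12  10]
 [ 12  10  10  10  11  83 166 180 171 162 164 164 165 171 179 147  61   6
   11  10  13  12]
 [ 10  12  12  10   9  82 164 181 179 184 180 183 179 180 177 142  54  11
   14  10  11  12]
 [ 12  12  12  11   8  80 153 173 176 181 183 178 180 176 164 122  29  11
   13  11  12  12]
 [ 14  14  12  11   8  30  78 118 154 172 178 176 161 123  96  42   7  12
   12  12  10  12]
 [ 12  12  14  12  11   8   6  30  67 104 127 113  73  26   9   6  12  12
   10  12  10  12]
 [ 12  14  12  14  12  11  11  11   7  13  22  20   5  11  12  10  14 
[... 5751 characters left out ...]
11  11  11  13  13  13  13  15  12  11]
 [ 13  11  11  11   9  11  13  11  13  11  13  11  11]
 [ 13  11  11   9  11  11  11  11  11  11  13  13  15]
 [ 11  13  11  11  43  70  59  32  11   9  11  13  13]
 [ 11  13  13  28 102 152 147 120  55  11  11  13  11]
 [ 13  13  11  38 134 203 210 175  69   9  13  13  11]
 [ 11  11  11  36 137 213 220 176  56  11  11   9  13]
 [ 13  11  12  29 126 200 214 165  52  12  13  11  11]
 [ 13  13  12  19  94 166 167 140  42  13  11  13  13]
 [ 11  13  11  12  30  57  57  42  10  12  11  15  11]
 [ 11  11  11  12  11   8  11  16  12   9  11  11  11]
 [ 11   9  13  15  11  11  13  11  13  13  11  11  11]
 [ 11  13  13  13  13  13  13  13  13  13  13  13  13]]
```

The refined edges from both views agree that the nut lies about 1.1–2.4 mm to plate +x of the jaw's centreline, after correcting for visible side faces. I'll shift by 1.7 mm and slide into the flare, watching the force.

>>> jog_arm([
  {"offset": [0, -1.7, 0], "roll": 0.0, "hand": 8},
  {"offset": [6, -1.7, 1], "roll": 0.0, "hand": 8},
  {"offset": [12, -1.7, 1], "roll": 0.0, "hand": 8},
  {"offset": [18, -1.7, 1], "roll": 0.0, "hand": 8},
  {"offset": [24, -1.7, 1], "roll": 0.0, "hand": 8},
  {"offset": [29, -1.7, 1], "roll": 0.0, "hand": 8},
  {"offset": [33, -1.7, 1], "roll": 0.0, "hand": 8},
  {"offset": [36, -1.7, 1], "roll": 0.0, "hand": 8},
  {"offset": [39, -1.7, 1], "roll": 0.0, "hand": 8},
  {"offset": [42, -1.7, 1], "roll": 0.0, "hand": 8},
  {"offset": [42, -1.7, 1], "roll": 0.0, "hand": 8},
  {"offset": [42, -1.7, 1], "roll": 0.0, "hand": 8},
])

```text
clock: 6.43
tool_pos: [0.5384, 0.0118, 0.0486]
orientation: [-180.0, 0.0, -100.1]
force: [0.5, 0.1, -2.4]
opening: 0.0136
```

>>> jog_arm([
  {"offset": [3, 0, 0], "roll": 0.0, "hand": 8},
  {"offset": [6, 0, 0], "roll": 0.0, "hand": 8},
  {"offset": [9, 0, 0], "roll": 0.0, "hand": 8},
  {"offset": [12, 0, 0], "roll": 0.0, "hand": 8},
  {"offset": [12, 0, 0], "roll": 0.0, "hand": 8},
  {"offset": [12, 0, 0], "roll": 0.0, "hand": 8},
])

```text
clock: 6.93
tool_pos: [0.5363, -0.0002, 0.0486]
orientation: [-180.0, 0.0, -100.1]
force: [0.1, -0.8, -2.0]
opening: 0.0138
```

>>> jog_arm([
  {"offset": [3, 0, 0], "roll": 0.0, "hand": 8},
  {"offset": [6, 0, 0], "roll": 0.0, "hand": 8},
  {"offset": [9, 0, 0], "roll": 0.0, "hand": 8},
  {"offset": [12, 0, 0], "roll": 0.0, "hand": 8},
  {"offset": [12, 0, 0], "roll": 0.0, "hand": 8},
  {"offset": [12, 0, 0], "roll": 0.0, "hand": 8},
])

```text
clock: 7.43
tool_pos: [0.5342, -0.012, 0.0486]
orientation: [-180.0, 0.0, -100.1]
force: [0.6, 0.5, -2.5]
opening: 0.0139
```

>>> jog_arm([
  {"offset": [2, 0, 0], "roll": 0.0, "hand": 8},
  {"offset": [4, 0, 0], "roll": 0.0, "hand": 8},
  {"offset": [6, 0, 0], "roll": 0.0, "hand": 8},
  {"offset": [7, 0, 0], "roll": 0.0, "hand": 8},
  {"offset": [7, 0, 0], "roll": 0.0, "hand": 8},
  {"offset": [7, 0, 0], "roll": 0.0, "hand": 8},
])

```text
clock: 7.93
tool_pos: [0.5329, -0.0187, 0.0485]
orientation: [180.0, -0.0, -100.1]
force: [-0.7, -0.2, -2.5]
opening: 0.0141
```

>>> jog_arm([
  {"offset": [0.7, 0, 0], "roll": 0.0, "hand": 8},
  {"offset": [1.4, 0, 0], "roll": 0.0, "hand": 8},
  {"offset": [2, 0, 0], "roll": 0.0, "hand": 8},
  {"offset": [2, 0, 0], "roll": 0.0, "hand": 8},
  {"offset": [2, 0, 0], "roll": 0.0, "hand": 8},
])

```text
clock: 8.35
tool_pos: [0.5326, -0.0206, 0.0486]
orientation: [-180.0, 0.0, -100.1]
force: [-0.8, -0.1, -2.6]
opening: 0.0139
```

>>> jog_arm([
  {"offset": [0.5, 0, 0], "roll": 0.0, "hand": 8},
  {"offset": [1, 0, 0], "roll": 0.0, "hand": 8},
  {"offset": [1, 0, 0], "roll": 0.0, "hand": 8},
  {"offset": [1, 0, 0], "roll": 0.0, "hand": 8},
])

```text
clock: 8.68
tool_pos: [0.5324, -0.0216, 0.0486]
orientation: [-180.0, 0.0, -100.1]
force: [-0.2, -0.7, -2.1]
opening: 0.0138
```

>>> jog_arm([
  {"offset": [0.5, 0, 0], "roll": 0.0, "hand": 8},
  {"offset": [1, 0, 0], "roll": 0.0, "hand": 8},
  {"offset": [1, 0, 0], "roll": 0.0, "hand": 8},
  {"offset": [1, 0, 0], "roll": 0.0, "hand": 8},
])

```text
clock: 9.02
tool_pos: [0.5323, -0.0226, 0.0486]
orientation: [-180.0, 0.0, -100.1]
force: [1.0, 0.6, -1.9]
opening: 0.0139
```

>>> jog_arm([
  {"offset": [0.5, 0, 0], "roll": 0.0, "hand": 8},
  {"offset": [1, 0, 0], "roll": 0.0, "hand": 8},
  {"offset": [1, 0, 0], "roll": 0.0, "hand": 8},
  {"offset": [1, 0, 0], "roll": 0.0, "hand": 8},
])

```text
clock: 9.35
tool_pos: [0.5323, -0.0231, 0.0487]
orientation: [-180.0, 0.0, -100.1]
force: [-0.4, 4.9, -1.9]
opening: 0.0137
```

>>> jog_arm([
  {"offset": [0.5, 0, 0], "roll": 0.0, "hand": 8},
  {"offset": [1, 0, 0], "roll": 0.0, "hand": 8},
  {"offset": [1, 0, 0], "roll": 0.0, "hand": 8},
  {"offset": [1, 0, 0], "roll": 0.0, "hand": 8},
])

```text
clock: 9.68
tool_pos: [0.5324, -0.0235, 0.0488]
orientation: [-179.9, 0.1, -100.1]
force: [-0.2, 9.8, -2.4]
opening: 0.0138
```

The spanner has bottomed on the nut (9.8 N). I'll ease off and lower it onto the plate.

>>> jog_arm([
  {"offset": [-1, 0, 0.5], "roll": 0.0, "hand": 8},
  {"offset": [-1.2, 0, 1], "roll": 0.0, "hand": 8},
  {"offset": [-1.2, 0, 1.5], "roll": 0.0, "hand": 8},
  {"offset": [-1.2, 0, 2], "roll": 0.0, "hand": 8},
  {"offset": [-1.2, 0, 2], "roll": 0.0, "hand": 8},
  {"offset": [-1.2, 0, 2], "roll": 0.0, "hand": 8},
])

```text
clock: 10.18
tool_pos: [0.5327, -0.0232, 0.0468]
orientation: [-179.9, 0.0, -100.1]
force: [0.9, 5.4, 0.1]
opening: 0.0142
```

>>> jog_arm([
  {"offset": [-0.4, 0, 0.4], "roll": 0.0, "hand": 8},
  {"offset": [-0.4, 0, 0.6], "roll": 0.0, "hand": 8},
  {"offset": [-0.4, 0, 0.6], "roll": 0.0, "hand": 8},
])

```text
clock: 10.43
tool_pos: [0.5327, -0.0231, 0.0467]
orientation: [-179.9, -0.0, -100.1]
force: [-0.7, 3.2, 7.5]
opening: 0.0138
```

```bash
python3 - <<'E'
from m import *
o=ctrl.get_obs();print(o['tool_pos'],o['orientation'],o['force'],o['moment'],o['opening'])
b=snap('side','s5.png')
cv2.imwrite('pics/c6.png',cv2.resize(b['img'][170:260,250:340],None,fx=6,fy=6,interpolation=cv2.INTER_CUBIC)[:,:,::-1])
E
```

```text
[ 0.53270176 -0.02311898  0.04673701] [-1.79940357e+02 -1.03464087e-03 -1.00058948e+02] [-0.69792667  3.16367136  7.51456564] [ 1.31790489  0.43693277 -0.02263468] 0.013800328661787313
```

View pics/c6.png

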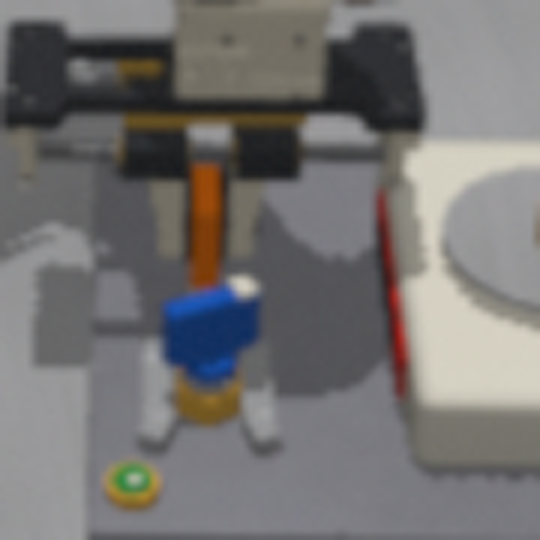

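The jaw straddles the nut (brass at (210,395), prongs at (155,440) and (265,435)), lying on the plate. I'll release and rise.

>>> jog_arm([
  {"offset": [-0.3, 0, -0.5], "roll": 0.0, "hand": 10},
  {"offset": [-0.3, 0, -0.5], "roll": 0.0, "hand": 20},
  {"offset": [-0.3, 0, -0.5], "roll": 0.0, "hand": 36},
  {"offset": [-0.3, 0, -0.5], "roll": 0.0, "hand": 40},
  {"offset": [0, 0, -0.5], "roll": 0.0, "hand": 40},
  {"offset": [0, 0, -20], "roll": 0.0, "hand": 40},
  {"offset": [0, 0, -45], "roll": 0.0, "hand": 40},
  {"offset": [0, 0, -75], "roll": 0.0, "hand": 40},
  {"offset": [0, 0, -95], "roll": 0.0, "hand": 40},
  {"offset": [0, 0, -95], "roll": 0.0, "hand": 40},
  {"offset": [0, 0, -95], "roll": 0.0, "hand": 40},
])

```text
clock: 11.4
tool_pos: [0.5328, -0.0229, 0.1421]
orientation: [-179.9, 0.1, -100.1]
force: [-0.2, -0.2, -0.9]
opening: 0.0402
```

```bash
python3 - <<'E'
from m import *
o=ctrl.get_obs();print(o['tool_pos'],o['orientation'],o['force'],o['moment'],o['opening'])
a=snap('top','t6.png');b=snap('side','s6.png')
A=cv2.resize(a['img'][120:195,220:335],None,fx=5,fy=5,interpolation=cv2.INTER_CUBIC)
B=cv2.resize(b['img'][185:260,255:345],None,fx=5,fy=5,interpolation=cv2.INTER_CUBIC)
cv2.imwrite('pics/c7.png',cv2.resize(np.hstack([A,B]),None,fx=.77,fy=.77,interpolation=cv2.INTER_AREA)[:,:,::-1])
# bar line in original top (jam untouched): white tip + blue
a0=dict(np.load('pics/t0.npz'))
g=a0['img'].astype(int)
m=np.zeros(g.shape[:2],np.uint8);R=(slice(152,174),slice(286,306))
m[R]=((g[...,2]-g[...,0]>70))[R]
print('white',g[157-3:163,288:302].sum(-1)//3)
print('blue-V');print(g[154:174,287:305,2]*m[154:174,287:305])
E
```

```text
[ 0.53277195 -0.02291471  0.14213468] [-1.79862774e+02  7.09958519e-02 -1.00092414e+02] [-0.16075338 -0.2472802  -0.88652655] [ 0.10239032 -0.02805646  0.04105278] 0.04015979815005276
white [[120 121 120 119 139 147 179 186 182 137 120 121 119 120]
 [119 117 111  91 124 182 192 193 186 155 123 120 118 120]
 [117 119 115  87 102 183 190 185 178 150 122 119 120 119]
 [120 120 116  84  81 170 176 145 137 115 121 119 119 118]
 [121 117 117  95  61  97 113 107 107  97 122 118 123 120]
 [119 121 124 117  64  61  95 103 102  91 108 119 122 121]
 [117 123 120 108  75  53  86 101 100  92  87 112 118 120]
 [115 126  98  99  80  57  81 105 104  97  90 111 121 120]
 [102 123  99 104  98  56  69  99 101  97  92 109 122 120]]
blue-V
[[  0   0   0   0   0   0   0   0   0   0   0   0   0   0   0   0   0   0]
 [  0   0   0   0   0   0   0   0   0   0   0   0   0   0   0   0   0   0]
 [  0   0   0   0   0   0   0   0   0   0   0   0   0   0   0   0   0   0]
 [  0   0   0   0   0   0   0   0   0   0   0   0   0   0   0   0   0   0]
 [  0   0   0   0   0   0   0 163 165 166   0   0   0   0   0   0   0  
[... 429 characters left out ...]
  0   0   0   0   0   0]
 [  0   0   0   0 158 166 132   0 127 170 166 157   0   0   0   0   0   0]
 [  0   0   0   0   0 150 151   0   0 163 168 161 147   0   0   0   0   0]
 [  0   0   0   0   0   0   0   0   0 151 164 162 148   0   0   0   0   0]
 [  0   0   0   0   0   0   0   0   0 141 168 160 149   0   0   0   0   0]
 [  0   0   0   0   0   0   0   0   0 117 149 141   0   0   0   0   0   0]
 [  0   0   0   0   0   0   0   0   0   0   0   0   0   0   0   0   0   0]
 [  0   0   0   0   0   0   0   0   0   0   0   0   0   0   0   0   0   0]
 [  0   0   0   0   0   0   0   0   0   0   0   0   0   0   0   0   0   0]
 [  0   0   0   0   0   0   0   0   0   0   0   0   0   0   0   0   0   0]]
```

View pics/c7.png

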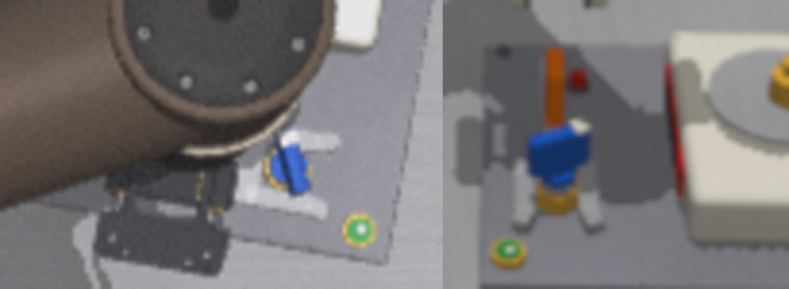

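Released: the spanner rests on the nut, with its fin left of the post and the jaw around the brass. The bar lies at about 12° yaw. Next I check joint room for the turn.

```bash
python3 - <<'E'
from m import *
o=ctrl.get_obs();print(o['joint_pos'],o['clock'])
yaw=np.radians(-100.09);x=np.array([np.cos(yaw),np.sin(yaw)]);y=np.array([np.sin(yaw),-np.cos(yaw)])
d=np.array([.5175,-.1102])-[.5328,-.0229];print('move',d@x*1e3,d@y*1e3)
E
```

```text
[ 1.86226977e+01  1.21730885e+01 -2.49055369e+01 -2.07162813e-02
 -5.29818760e+01 -2.87145462e+01] 11.5
move 88.6302802137649 -0.23114763575367292
```

>>> jog_arm([
  {"offset": [15, 0, 0], "roll": 0.12, "hand": 36},
  {"offset": [30, 0, 0], "roll": 0.24, "hand": 36},
  {"offset": [45, 0, 0], "roll": 0.36, "hand": 36},
  {"offset": [60, 0, 0], "roll": 0.48, "hand": 36},
  {"offset": [75, 0, 0], "roll": 0.6, "hand": 36},
  {"offset": [88.5, 0, 0], "roll": 0.72, "hand": 36},
  {"offset": [88.5, 0, 0], "roll": 0.84, "hand": 36},
  {"offset": [88.5, 0, 0], "roll": 0.96, "hand": 36},
  {"offset": [88.5, 0, 0], "roll": 1.08, "hand": 36},
  {"offset": [88.5, 0, 0], "roll": 1.185, "hand": 36},
  {"offset": [88.5, 0, 0], "roll": 1.185, "hand": 36},
  {"offset": [88.5, 0, 0], "roll": 1.185, "hand": 36},
  {"offset": [88.5, 0, 0], "roll": 1.185, "hand": 36},
])

```text
clock: 12.58
tool_pos: [0.5163, -0.1102, 0.1403]
orientation: [180.0, -0.1, -167.8]
force: [0.6, 0.4, 0.4]
opening: 0.0362
```

>>> jog_arm([
  {"offset": [-1.2, 0, 25], "roll": 0, "hand": 36},
  {"offset": [-1.2, 0, 50], "roll": 0, "hand": 36},
  {"offset": [-1.2, 0, 68], "roll": 0, "hand": 36},
  {"offset": [-1.2, 0, 78], "roll": 0, "hand": 36},
  {"offset": [-1.2, 0, 83], "roll": 0, "hand": 36},
  {"offset": [-1.2, 0, 83], "roll": 0, "hand": 36},
  {"offset": [-1.2, 0, 83], "roll": 0, "hand": 36},
])

```text
clock: 13.17
tool_pos: [0.5183, -0.1099, 0.0585]
orientation: [-180.0, 0.0, -167.9]
force: [0.8, 0.1, 0.6]
opening: 0.0361
```

```bash
python3 - <<'E'
from m import *
o=ctrl.get_obs();print(o['tool_pos'],o['orientation'],o['force'],o['moment'],o['opening'])
b=snap('side','s7.png')
cv2.imwrite('pics/c8.png',cv2.resize(b['img'][170:260,250:340],None,fx=6,fy=6,interpolation=cv2.INTER_CUBIC)[:,:,::-1])
E
```

```text
[ 0.51832397 -0.10987053  0.05845824] [-1.79985706e+02  2.05449560e-02 -1.67925749e+02] [0.81141494 0.08299477 0.59942414] [ 0.0254623  -0.20075333 -0.02524506] 0.03611550326632578
```

View pics/c8.png

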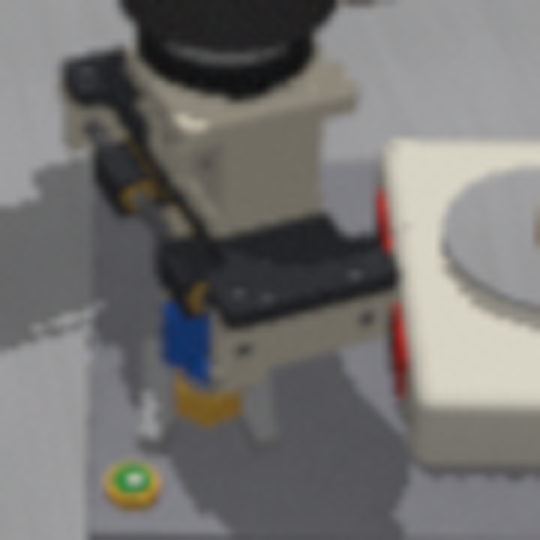

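The fingers straddle the blue bar (crop (187,335)), clear of the spanner and nut. Closing.

>>> jog_arm([
  {"offset": [0, 0, 0], "roll": 0, "hand": 24},
  {"offset": [0, 0, 0], "roll": 0, "hand": 15},
  {"offset": [0, 0, 0], "roll": 0, "hand": 6},
  {"offset": [0, 0, 0], "roll": 0, "hand": 6},
  {"offset": [0, 0, 0], "roll": 0, "hand": 6},
  {"offset": [0, 0, 0], "roll": 0, "hand": 6},
  {"offset": [0, 0, 0], "roll": 0, "hand": 6},
])

```text
clock: 13.8
tool_pos: [0.5181, -0.1083, 0.0585]
orientation: [179.9, 0.1, -168.0]
force: [-3.5, 11.6, 7.0]
opening: 0.0119
```

```bash
cat > st.py <<'E'
from plant import ctrl
o=ctrl.get_obs();print(o['clock'],o['tool_pos'].round(5),o['orientation'].round(2),o['force'].round(2),o['moment'].round(3),o['opening'].round(4))
E
python3 st.py
```

```text
Traceback (most recent call last):
  File "st.py", line 2, in <module>
    o=ctrl.get_obs();print(o['clock'],o['tool_pos'].round(5),o['orientation'].round(2),o['force'].round(2),o['moment'].round(3),o['opening'].round(4))
                                                                                                                                ^^^^^^^^^^^^^^^^^^
AttributeError: 'float' object has no attribute 'round'
```

>>> jog_arm([
  {"offset": [0, 0.8, -0.4], "roll": 0, "hand": 6},
  {"offset": [0, 1.6, -0.7], "roll": 0, "hand": 6},
  {"offset": [0, 1.6, -0.7], "roll": 0, "hand": 6},
  {"offset": [0, 1.6, -0.7], "roll": 0, "hand": 6},
])

```text
clock: 14.13
tool_pos: [0.5179, -0.1079, 0.0587]
orientation: [180.0, 0.0, -168.0]
force: [0.6, 5.4, -1.2]
opening: 0.0115
```

```bash
sed -i "s/,o\['opening'\].round(4)/,round(o['opening'],4)/" st.py; python3 st.py
```

```text
14.1333 [ 0.51788 -0.10788  0.05871] [ 1.7998e+02  5.0000e-02 -1.6797e+02] [ 0.6   5.44 -1.18] [ 2.108 -0.531  0.029] 0.0115
```

>>> jog_arm([
  {"offset": [0, 0.7, 0], "roll": 0, "hand": 6},
  {"offset": [0, 0.7, 0], "roll": 0.04, "hand": 6},
  {"offset": [0, 0.7, 0], "roll": 0.08, "hand": 6},
  {"offset": [0, 0.7, 0], "roll": 0.12, "hand": 6},
  {"offset": [0, 0.7, 0], "roll": 0.16, "hand": 6},
  {"offset": [0, 0.7, 0], "roll": 0.2, "hand": 6},
  {"offset": [0, 0.7, 0], "roll": 0.25, "hand": 6},
])

```text
clock: 14.72
tool_pos: [0.5178, -0.1077, 0.0587]
orientation: [-180.0, 0.0, 177.6]
force: [2.5, 2.9, -2.1]
opening: 0.0115
```

```bash
python3 st.py
```

```text
14.7167 [ 0.51785 -0.10774  0.05871] [-1.8000e+02  4.0000e-02  1.7759e+02] [ 2.45  2.93 -2.09] [ 0.942 -0.995  0.066] 0.0115
```

>>> jog_arm([
  {"offset": [-0.3, 0.3, 0], "roll": 0.03, "hand": 6},
  {"offset": [-0.3, 0.3, 0], "roll": 0.06, "hand": 6},
  {"offset": [-0.3, 0.3, 0], "roll": 0.08, "hand": 6},
])

```text
clock: 14.97
tool_pos: [0.5179, -0.1077, 0.0587]
orientation: [-180.0, 0.0, 173.0]
force: [2.0, 1.4, -1.9]
opening: 0.0119
```

```bash
python3 st.py
```

```text
14.9667 [ 0.51786 -0.10768  0.05869] [-1.7998e+02  1.0000e-02  1.7302e+02] [ 1.99  1.41 -1.91] [ 0.229 -0.833 -0.005] 0.0119
```

>>> jog_arm([
  {"offset": [0, 0, 0], "roll": 0.03, "hand": 6},
  {"offset": [0, 0, 0], "roll": 0.06, "hand": 6},
  {"offset": [0, 0, 0], "roll": 0.08, "hand": 6},
])

```text
clock: 15.22
tool_pos: [0.5179, -0.1076, 0.0587]
orientation: [-180.0, 0.0, 168.4]
force: [1.8, 0.3, -2.4]
opening: 0.0118
```

```bash
python3 st.py
```

```text
15.2167 [ 0.51785 -0.10764  0.0587 ] [-1.7999e+02  2.0000e-02  1.6844e+02] [ 1.77  0.3  -2.41] [-0.002 -0.874  0.015] 0.0118
```

>>> jog_arm([
  {"offset": [0, 0, 0], "roll": 0.03, "hand": 6},
  {"offset": [0, 0, 0], "roll": 0.06, "hand": 6},
  {"offset": [0, 0, 0], "roll": 0.08, "hand": 6},
])

```text
clock: 15.47
tool_pos: [0.5178, -0.1077, 0.0587]
orientation: [-180.0, 0.0, 163.9]
force: [2.5, -0.8, -1.0]
opening: 0.0116
```

```bash
python3 st.py
```

```text
15.4667 [ 0.51785 -0.10766  0.05873] [-1.7998e+02  2.0000e-02  1.6386e+02] [ 2.53 -0.76 -1.05] [-0.204 -0.962  0.133] 0.0116
```

>>> jog_arm([
  {"offset": [0, 0, 0], "roll": 0.03, "hand": 6},
  {"offset": [0, 0, 0], "roll": 0.06, "hand": 6},
  {"offset": [0, 0, 0], "roll": 0.08, "hand": 6},
])

```text
clock: 15.72
tool_pos: [0.5178, -0.1076, 0.0587]
orientation: [-180.0, 0.0, 159.3]
force: [2.0, -1.1, -3.2]
opening: 0.0117
```

```bash
python3 st.py
```

```text
15.7167 [ 0.51781 -0.10759  0.05871] [-1.7999e+02  1.0000e-02  1.5929e+02] [ 2.01 -1.09 -3.2 ] [-0.409 -1.015  0.075] 0.0117
```

>>> jog_arm([
  {"offset": [0, 0, 0], "roll": 0.02, "hand": 6},
  {"offset": [0, 0, 0], "roll": 0.04, "hand": 6},
])

```text
clock: 15.88
tool_pos: [0.5178, -0.1075, 0.0587]
orientation: [-180.0, 0.0, 157.0]
force: [2.3, -1.4, -3.3]
opening: 0.0119
```

```bash
python3 st.py
```

```text
15.8833 [ 0.51778 -0.10754  0.05871] [-1.7999e+02  1.0000e-02  1.5701e+02] [ 2.35 -1.38 -3.26] [-0.732 -1.126  0.256] 0.0119
```

>>> jog_arm([
  {"offset": [0, 0, 0], "roll": 0.02, "hand": 6},
  {"offset": [0, 0, 0], "roll": 0.04, "hand": 6},
])

```text
clock: 16.05
tool_pos: [0.5178, -0.1075, 0.0587]
orientation: [-180.0, 0.0, 154.7]
force: [3.2, -3.3, -2.3]
opening: 0.0118
```

```bash
python3 st.py
```

```text
16.05 [ 0.5178  -0.1075   0.05873] [-1.7999e+02  2.0000e-02  1.5469e+02] [ 3.23 -3.26 -2.31] [-0.987 -1.127  0.277] 0.0118
```

>>> jog_arm([
  {"offset": [0, 0, 0], "roll": 0.02, "hand": 6},
  {"offset": [0, 0, 0], "roll": 0.04, "hand": 6},
])

```text
clock: 16.22
tool_pos: [0.5178, -0.1075, 0.0587]
orientation: [-180.0, 0.0, 152.4]
force: [1.9, -2.6, -2.6]
opening: 0.0116
```

```bash
python3 st.py
```

```text
16.2167 [ 0.51776 -0.1075   0.0587 ] [-1.7999e+02  1.0000e-02  1.5239e+02] [ 1.95 -2.59 -2.64] [-1.293 -1.226  0.252] 0.0116
```

>>> jog_arm([
  {"offset": [0, 0, 0], "roll": 0.02, "hand": 6},
  {"offset": [0, 0, 0], "roll": 0.04, "hand": 6},
])

```text
clock: 16.38
tool_pos: [0.5178, -0.1075, 0.0587]
orientation: [-180.0, 0.0, 150.1]
force: [2.6, -2.9, -3.3]
opening: 0.0122
```

```bash
python3 st.py
```

```text
16.3833 [ 0.51776 -0.10746  0.05871] [-1.7999e+02  1.0000e-02  1.5009e+02] [ 2.64 -2.93 -3.3 ] [-1.461 -1.245  0.277] 0.0122
```

>>> jog_arm([
  {"offset": [0, 0, 0], "roll": 0.02, "hand": 6},
  {"offset": [0, 0, 0], "roll": 0.04, "hand": 6},
])

```text
clock: 16.55
tool_pos: [0.5177, -0.1074, 0.0587]
orientation: [-180.0, 0.0, 147.8]
force: [3.0, -4.8, -2.3]
opening: 0.0118
```

```bash
python3 st.py
```

```text
16.55 [ 0.51772 -0.10745  0.05869] [-1.7999e+02  1.0000e-02  1.4780e+02] [ 3.04 -4.81 -2.26] [-1.554 -1.2    0.367] 0.0118
```

```bash
python3 - <<'E'
from m import *
b=snap('side','s8.png');b6=dict(np.load('pics/s6.npz'));b7=dict(np.load('pics/s7.npz'))
for n,s in(('6',b6),('7',b7),('8',b)):
    h=hsv(s)
    m=cv2.inRange(h,(2,130,60),(14,255,255));m[:185]=0;m[225:]=0;m[:,:270]=0;m[:,:270]=0;m[:,287:]=0
    P=np.argwhere(m)[:,::-1];print(n,'fin n',len(P),P.mean(0) if len(P) else '')
    m=(cv2.inRange(h,(0,150,60),(3,255,255))|cv2.inRange(h,(170,150,60),(180,255,255)));m[:195]=0;m[215:]=0;m[:,:284]=0;m[:,300:]=0
    P=np.argwhere(m)[:,::-1];print('post n',len(P),P.mean(0) if len(P) else '')
cv2.imwrite('pics/c9.png',np.hstack([cv2.resize(s['img'][180:260,262:322],None,fx=6,fy=6,interpolation=cv2.INTER_CUBIC) for s in(b6,b)])[:,:,::-1])
E
```

```text
6 fin n 88 [283.73863636 207.03409091]
post n 13 [289.61538462 205.38461538]
7 fin n 0 
post n 0 
8 fin n 0 
post n 0
```

View pics/c9.png

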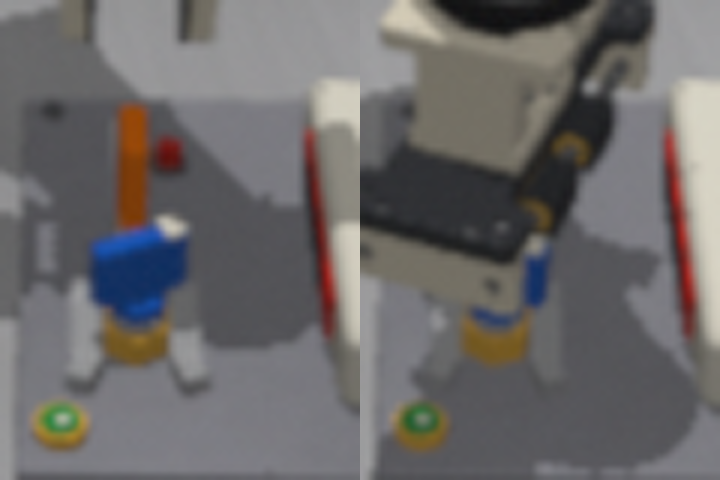

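The fin and post are hidden by the gripper. The spanner's prongs have swung slightly clockwise as it took up the play (right-panel tips at (430,380) and (550,370)), and the torque is climbing. I'll carry on in small steps.

>>> jog_arm([
  {"offset": [0, 0, 0], "roll": 0.02, "hand": 6},
  {"offset": [0, 0, 0], "roll": 0.04, "hand": 6},
])

```text
clock: 16.77
tool_pos: [0.5177, -0.1074, 0.0587]
orientation: [-180.0, 0.0, 145.5]
force: [2.3, -3.8, -2.6]
opening: 0.0119
```

```bash
python3 st.py
```

```text
16.7667 [ 0.51773 -0.10741  0.05872] [-1.8000e+02  1.0000e-02  1.4552e+02] [ 2.25 -3.83 -2.57] [-1.647 -1.197  0.373] 0.0119
```

>>> jog_arm([
  {"offset": [0, 0, 0], "roll": 0.02, "hand": 6},
  {"offset": [0, 0, 0], "roll": 0.04, "hand": 6},
])

```text
clock: 16.93
tool_pos: [0.5177, -0.1074, 0.0587]
orientation: [-180.0, 0.0, 143.2]
force: [2.9, -4.9, -2.3]
opening: 0.012
```

```bash
python3 st.py
```

```text
16.9333 [ 0.51773 -0.10739  0.05871] [-1.8000e+02  1.0000e-02  1.4321e+02] [ 2.86 -4.93 -2.26] [-1.622 -1.214  0.415] 0.012
```

>>> jog_arm([
  {"offset": [0, 0, 0], "roll": 0.02, "hand": 6},
  {"offset": [0, 0, 0], "roll": 0.04, "hand": 6},
])

```text
clock: 17.1
tool_pos: [0.5177, -0.1074, 0.0587]
orientation: [-180.0, 0.0, 140.9]
force: [2.7, -5.3, -2.0]
opening: 0.0119
```

```bash
python3 st.py
```

```text
17.1 [ 0.5177  -0.10739  0.0587 ] [-180.      0.    140.92] [ 2.72 -5.28 -1.96] [-1.646 -1.257  0.442] 0.0119
```

>>> jog_arm([
  {"offset": [0, 0, 0], "roll": 0.02, "hand": 6},
])

```text
clock: 17.18
tool_pos: [0.5177, -0.1074, 0.0587]
orientation: [-180.0, 0.0, 139.8]
force: [2.2, -4.0, -1.9]
opening: 0.0116
```

```bash
python3 st.py
```

```text
17.1833 [ 0.51771 -0.10737  0.05871] [-180.      0.    139.78] [ 2.17 -3.99 -1.93] [-1.651 -1.185  0.42 ] 0.0116
```

Torque while turning is about 0.44 N m, so the tightening is about 0.24 rad, right at the aim. I'll release and rise.

>>> jog_arm([
  {"offset": [-0.6, -0.3, 0], "roll": 0.0, "hand": 6},
  {"offset": [-0.6, -0.3, 0], "roll": 0.0, "hand": 14},
  {"offset": [-0.6, -0.3, 0], "roll": 0.0, "hand": 26},
  {"offset": [-0.6, -0.3, 0], "roll": 0.0, "hand": 28},
  {"offset": [-0.6, -0.3, 0], "roll": 0.0, "hand": 28},
  {"offset": [-0.6, -0.3, -15], "roll": 0.0, "hand": 28},
  {"offset": [-0.6, -0.3, -40], "roll": 0.0, "hand": 28},
  {"offset": [-0.6, -0.3, -75], "roll": 0.0, "hand": 28},
  {"offset": [-0.6, -0.3, -110], "roll": 0.0, "hand": 28},
  {"offset": [-0.6, -0.3, -150], "roll": 0.0, "hand": 28},
  {"offset": [-0.6, -0.3, -180], "roll": 0.0, "hand": 28},
  {"offset": [-0.6, -0.3, -180], "roll": 0.0, "hand": 28},
  {"offset": [-0.6, -0.3, -180], "roll": 0.0, "hand": 28},
])

```text
clock: 18.27
tool_pos: [0.5187, -0.1077, 0.2408]
orientation: [179.8, 0.2, 139.9]
force: [-0.5, -0.0, -0.7]
opening: 0.0279
```

>>> jog_arm([
  {"offset": [25, 30, 0], "roll": 0.0, "hand": 28},
  {"offset": [50, 60, 0], "roll": 0.0, "hand": 28},
  {"offset": [75, 90, 0], "roll": 0.0, "hand": 28},
  {"offset": [100, 120, 0], "roll": 0.0, "hand": 28},
  {"offset": [125, 150, 0], "roll": 0.0, "hand": 28},
  {"offset": [150, 178, 0], "roll": 0.0, "hand": 28},
  {"offset": [175, 208, 0], "roll": 0.0, "hand": 28},
  {"offset": [195, 232, 0], "roll": 0.0, "hand": 28},
  {"offset": [195, 232, 0], "roll": 0.0, "hand": 28},
  {"offset": [195, 232, 0], "roll": 0.0, "hand": 28},
])

```text
clock: 19.1
tool_pos: [0.5174, 0.1964, 0.2369]
orientation: [-179.8, -0.1, 140.0]
force: [-0.4, 0.3, 0.3]
opening: 0.0277
```

```bash
python3 - <<'E'
from m import *
a=snap('top','t9.png');b=snap('side','s9.png')
A=cv2.resize(a['img'][120:195,220:335],None,fx=5,fy=5,interpolation=cv2.INTER_CUBIC)
B=cv2.resize(b['img'][185:260,255:345],None,fx=5,fy=5,interpolation=cv2.INTER_CUBIC)
cv2.imwrite('pics/c10.png',cv2.resize(np.hstack([A,B]),None,fx=.77,fy=.77,interpolation=cv2.INTER_AREA)[:,:,::-1])
# fin yaw in top view
h=hsv(a);m=cv2.inRange(h,(2,100,120),(14,255,255));m[:140]=0;m[170:]=0;m[:,:240]=0;m[:,:252]=0;m[:,285:]=0
P=np.argwhere(m)[:,::-1].astype(np.float32)
if len(P)>10:
  W=np.array([ray(a,*p,.072)[:2] for p in P]);o,d=fitline(W);d*=np.sign(d[1]);print('fin',len(P),W.mean(0),np.degrees(np.arctan2(d[1],d[0]))-90)
print(proj(b,[.5327,-.0229,.06]))
for n in('s6','s9'):
    h=hsv(dict(np.load(f'pics/{n}.npz')))
    m=cv2.inRange(h,(2,130,60),(14,255,255));m[:185]=0;m[225:]=0;m[:,:270]=0;m[:,289:]=0
    P=np.argwhere(m)[:,::-1];print(n,len(P),P.mean(0),[(v,P[P[:,1]==v][:,0].mean()) for v in(197,203,209)])
E
```

```text
fin 77 [ 0.53456044 -0.02295939] -11.066254
[283.71396107 203.74538745]
s6 88 [283.73863636 207.03409091] [(197, np.float64(nan)), (203, np.float64(284.0)), (209, np.float64(283.5))]
s9 96 [285.         206.22916667] [(197, np.float64(285.0)), (203, np.float64(285.5)), (209, np.float64(284.5))]<stdin>:15: RuntimeWarning: Mean of empty slice.
  ret = ret.dtype.type(ret / rcount)
```

View pics/c10.png

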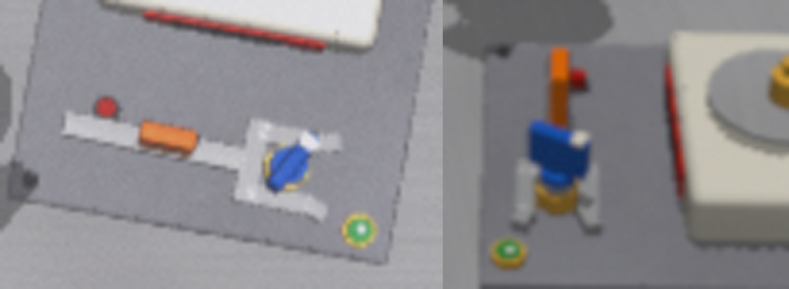

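```bash
python3 -c "
from h import *
o=ctrl.get_obs();print(o['clock'],o['force'])
print(order.close_job())"
```

```text
19.2 [ 0.00943763 -0.23173332 -0.13655328]
the job is handed in; nothing more can be done
None
```

The job is done and handed in at 19.2 s, well inside the 61 s limit; no verdict was reported.

- **Spanner:** I picked the smallest one and slid it onto the brass lower nut until it bottomed (about 10 N felt). I lowered it flat on the plate with its handle on the -x side of the red post and let go.
- **Jam nut:** I turned the blue tee about 0.91 rad clockwise in all. Seating was felt after about 0.6 rad. I stopped when the turning torque read 0.42–0.44 N m, which means about 0.2–0.25 rad of tightening (aim 0.25). I then let go and backed off.
- **Last pictures:** the spanner is still on the nut, its fin at the same place along the handle as when it bottomed. Its yaw is about -11° (it was -10°), and the handle bears on the post. The tool force is about zero.

Not everything could be confirmed:
- **Lower nut:** I did not measure its own turn. I expect only the stated play (0.1–0.2 rad), because the spanner itself moved only about 1–2°.
- **Torque:** the readings scattered by about ±0.03 N m, so the tightening is good to about 0.05 rad.
- **Alignment:** one check disagreed at first. My early nut position was 1–2 mm off in plate x, so I corrected it before sliding the spanner on.
- **Other items:** I never sent the arm near the weight, beaker, dropper bottle or jar, but I did not measure their positions again at the end.

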